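Sort salvaged breakers and outlets into their trays

TASK

Sort the five loose electrical parts into the cardboard trays: each tray's small rear compartment holds a fixed sample, and every part goes into the main compartment of the tray whose sample is of its kind (the two narrow breakers, the one wide breaker, the two outlets). Set the parts down flat on the tray floor the way up they were found, breakers standing with the toggle up and outlets face up, none leaning on a wall or lying on another part. Leave the steel coupling and the jar standing where they are.

Things in the scene. Friction and masses are not known exactly. Their poses are not given: they have to be found in the camera images.
- tray_single: Open cardboard tray, fixed; sample: narrow one-toggle breaker, lengthways along y. Parts go in its main compartment: inside 130 (x) by 150 mm (y), floor 5 mm up, walls 4 mm thick, 30 mm tall. The fixed sample, 70 mm tall over the table, is in the rear compartment, 99 mm along +x from the origin. Origin: centre of the main compartment at table height.
- tray_double: Open cardboard tray, fixed; sample: wide two-toggle breaker, lengthways along y. Parts go in its main compartment: inside 130 (x) by 150 mm (y), floor 5 mm up, walls 4 mm thick, 30 mm tall. The fixed sample, 70 mm tall over the table, is in the rear compartment, 99 mm along +x from the origin. Origin: centre of the main compartment at table height.
- tray_outlet: Open cardboard tray, fixed; sample: white-faced outlet, lengthways along y. Parts go in its main compartment: inside 130 (x) by 150 mm (y), floor 5 mm up, walls 4 mm thick, 30 mm tall. The fixed sample, 37 mm tall over the table, is in the rear compartment, 99 mm along +x from the origin. Origin: centre of the main compartment at table height.
- single_a: Narrow black circuit breaker with one grey toggle on top, one of two alike, loose, standing on its base: 75 mm long (x), 25 mm wide (y), sides upright and flat; 44 mm tall at the ends, 55 mm in the middle, 65 mm over the toggle; about 0.12 kg. Origin: centre of its underside; z up. Grip across y.
- single_b: Narrow black circuit breaker with one grey toggle on top, the other of the two, loose, standing on its base: 75 mm long (x), 25 mm wide (y), sides upright and flat; 44 mm tall at the ends, 55 mm in the middle, 65 mm over the toggle; about 0.12 kg. Origin: centre of its underside; z up. Grip across y.
- double: Wide black circuit breaker with two grey toggles joined by a bar, loose, standing on its base: 75 mm long (x), 50 mm wide (y), sides upright and flat; 44 mm tall at the ends, 55 mm in the middle, 65 mm over the toggles; about 0.22 kg. Origin: centre of its underside; z up. Grip across y.
- outlet_a: Mains outlet (duplex receptacle), one of two alike, loose, lying on its back, white face with slots upward: body 68 mm (x) by 34 mm (y), flat sides, 32 mm tall; a 2 mm thick, 20 mm wide steel strap 23 to 25 mm up makes it 105 mm long along x; about 0.09 kg. Origin: centre of its underside; z up. Grip across y.
- outlet_b: Mains outlet (duplex receptacle), the other of the two, loose, lying on its back, white face with slots upward: body 68 mm (x) by 34 mm (y), flat sides, 32 mm tall; a 2 mm thick, 20 mm wide steel strap 23 to 25 mm up makes it 105 mm long along x; about 0.09 kg. Origin: centre of its underside; z up. Grip across y.
- coupling: Bystander, leave alone: bare steel conduit coupling, a tube 38 mm across and 45 mm tall, loose, standing on end among the parts. Origin: centre of its underside.
- jar: Bystander, leave alone: clear jar with yellow lid, 58 mm across and 64 mm tall, loose, standing among the parts. Origin: centre of its underside.
Not all that is in view belongs to the job. Leave any green or turquoise look-alike of the single_b alone. Leave any orange look-alike of the outlet_b alone.

How it is judged:
By the outcome, as a careful person would: the job done as asked, in the order asked, and still so for the second after the job is handed in, with the robot touching nothing.
It also fails if it takes over 144 s, if anything falls off the work surface, if the arm or the gripper's body presses on something with over 40 N, if the wrist force passes 120 N, or if a joint passes its speed limit or range.

ROBOT

A 6-joint arm with a two-finger parallel gripper is mounted at the origin on the work surface. World frame = base frame: x ahead of the robot, y to its left, z up, the work surface at z = 0. Lengths are in m, angles in rad, forces in N, time in s.
With the tool pointing down it reaches from about 0.35 to 0.975 m from the base axis. Payload 4.9 kg.
Tool frame: the origin (TCP) lies at the centre of the arm's flange, where the gripper is bolted on; the fingertips stand 173 mm ahead of it and the grasp point (between the pads) lies 155 mm ahead of it; z points along the fingers, y is the line along which they close (so a half turn about z gives the same grasp; the last joint's range is limited). The gripper opens to 85 mm and grips with 20 to 120 N. Pads are 22 mm wide; open, the fingers measure 114 mm over their backs; the gripper's body (76 mm by 85 mm) begins 54 mm behind the grasp point. The pads swing forward as they close: fully open they stand 13 mm farther back than shut.
Start: joints at [1.03, 0.053, 1.613, -0, 1.476, -0.119], TCP at [0.256, 0.57, 0.405] pointing down, gripper open.
Joint ranges: [-3.01, 3.01], [-1.01, 2.22], [0.06, 2.58], [-1.02, 4.17], [0.09, 2.62], [-3.14, 3.14]. Speed limits (rad/s): [2.57, 2.57, 3.14, 3.14, 3.14, 3.14].

INTERFACE

Orientations are given as a unit quaternion [w, x, y, z].
In Python, from plant import robot gives the robot as it stands. The module is installed in compiled form; this text tells all that it offers.
- The arm moves only by the tool servo_tool, never from a script. Its argument "moves" is a list that holds one entry, the list of rows, each a list of 4 numbers: the shift along the tool's x, y, z in units of 25 mm (1.0 is 25 mm), then the turn about the tool's z in units of 8 degrees (1.0 is 8 degrees). A call has 1 to 5 rows; each row shifts and turns the commanded pose from where the row before left it, along the tool's axes as they then stand; what a row does not reach is not made up. A row lasts 1/10 s, in which the tool goes at most 50 mm and 8.59 degrees, less where a joint would pass 70% of its speed; a pose out of reach is approached as far as the arm can. A call is refused whole if a number of a shift passes 1 or a number of a turn 1, either way. A call with a gripper value outside its range is refused whole. "hand" is the finger opening in mm, from 0 to 85.4, set as the call begins (left out, the last holds). The fingers move at their own pace and stop on an object; "squeeze" is the grip in N (left out, the last holds). Time passes only in rows, so rows that do not move let the fingers close. It gives the time, the measured TCP pose, the force, the opening and the grip force at its end, in the units of the state.
- robot.observe(): the state, without advancing time (a new reading comes with each control period).
- robot.capture(name): name is "side" or "top" or "wrist"; returns the picture (480x640x3 uint8, red, green, blue); there is no depth.
- robot.camera_info(name): a dict with "mtx" (3x3 intrinsics, pixels), "distortion" ([k1, k2, p1, p2, k3] as OpenCV has them; the pictures are not rectified), "world_from_camera" (4x4, takes a point from camera to world coordinates); the wrist camera has in their place "tool_from_camera" (4x4, takes a point from camera to tool coordinates, whose origin is the TCP and whose axes are the flange's). Camera axes: x right, y down, z forward; pixel columns grow to the right and rows downward; lengths in m; the calibration is good to about 2 mm. A picture is of the moment at which its call begins: read the wrist's pose just before it. camera_info takes no time and is no camera call.
- robot.finish_job(): hands the job in; it is judged then, once.
The state is a dict: "clock": time; "q": joint angles; "qd": joint speeds; "effort": joint torques, N m; "ee_pos": TCP position; "ee_rot": TCP orientation; "force": force on the tool from outside, world axes, zero at the start; "wrist_torque": the same for the moment, N m; "grip_width": finger opening in m; "grasp_force": force on a finger pad.
Only numpy, scipy, OpenCV 4.12 (cv2) and the standard library are available. Lean on these libraries where they do the work, as an engineer would, in place of code of your own. Each camera call takes 0.05 s, during which the arm holds its last target. There are 200 camera calls.

## Working session

There is one attempt and no reset: what is moved stays moved. The work goes in short steps, Python scripts to look and compute and a tool call to move; the robot and the scene stay as the last step left them, time stands still between calls to the robot, and variables do not carry over. Pictures are saved under pics/ and viewed, at most 14 in all, crops included, and the job is handed in when it is done.

Besides the shell and the picture viewer there is one more tool, called after "Call:" in YAML: its name, and indented under it one key for each argument. servo_tool: Moves the arm, as the interface text tells. Its arguments: {"type":"object","properties":{"moves":{"type":"array","items":{"type":"array","items":{"type":"array","items":{"type":"number"}}}},"hand":{"type":"number"},"squeeze":{"type":"number"}},"required":["moves"]}

```bash
mkdir -p pics; python3 - <<'E'
from plant import robot
import cv2
for n in("top","side"):
    cv2.imwrite(f"pics/{n}0.png",robot.capture(n)[:,:,::-1])
    print(n,robot.camera_info(n))
print(robot.camera_info("wrist"));print(robot.observe())
E
```

```text
top {'mtx': array([[557.78063787,   0.        , 326.4485209 ],
       [  0.        , 557.78063787, 229.11458023],
       [  0.        ,   0.        ,   1.        ]]), 'distortion': array([-0.07628866,  0.        ,  0.        ,  0.        ,  0.        ]), 'world_from_camera': array([[ 0.10055019, -0.97423754,  0.20186844,  0.17759782],
       [-0.994914  , -0.09967713,  0.01451235, -0.02575103],
       [ 0.00598319, -0.20230096, -0.97930512,  1.55202526],
       [ 0.        ,  0.        ,  0.        ,  1.        ]])}
side {'mtx': array([[446.38021433,   0.        , 317.56357409],
       [  0.        , 446.38021433, 243.49592324],
       [  0.        ,   0.        ,   1.        ]]), 'distortion': array([-0.0603688,  0.       ,  0.       ,  0.       ,  0.       ]), 'world_from_camera': array([[ 0.83704075, -0.31377342,  0.44822876,  0.06586337],
       [-0.54713917, -0.48186641,  0.68442932, -0.67230019],
       [ 0.00123066, -0.81813874, -0.57501955,  0.60582752],
       [ 0.        ,  0.        ,  0.        ,  1.        ]])}
{'mtx': array([[390.04069975,   0.        , 319.01653456],
 
[... 526 characters left out ...]
00000000e+00]])}
{'clock': 0.1, 'q': array([ 1.02996918e+00,  5.33077409e-02,  1.61414487e+00,  3.43151586e-05,
        1.47600294e+00, -1.19020844e-01]), 'qd': array([ 0.00014818, -0.00146318, -0.00198616,  0.00076969,  0.00319826,
        0.00263941]), 'effort': array([ 2.13099629e-04, -3.94904816e+01, -3.71364105e+01, -1.37427769e-04,
        3.94122675e-03,  9.05839585e-06]), 'ee_pos': array([0.25576541, 0.57001009, 0.40358224]), 'ee_rot': array([-3.17919139e-04,  2.09344635e-01,  9.77841478e-01, -8.75676093e-04]), 'force': array([ 0.17856354, -0.54297795, -0.7928926 ]), 'wrist_torque': array([-0.01909194, -0.03493009,  0.0086675 ]), 'grasp_force': 0.0, 'grip_width': 0.08540608609133957}
```

View pics/top0.png

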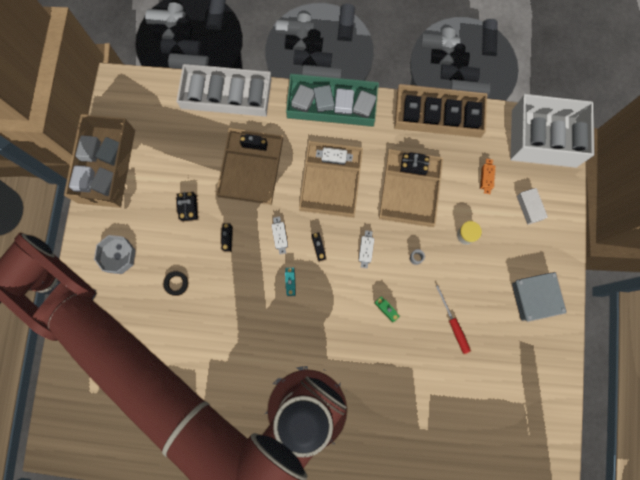

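View pics/side0.png

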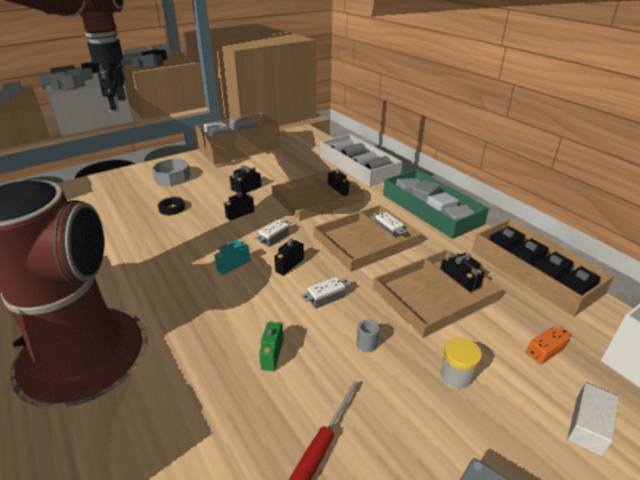

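```bash
cat > h.py <<'E'
import numpy as np, cv2
from plant import robot
from scipy.spatial.transform import Rotation as Ro
def cam(n):
    i=robot.camera_info(n)
    if n=="wrist":
        s=robot.observe(); T=np.eye(4); w,x,y,z=s["ee_rot"]
        T[:3,:3]=Ro.from_quat([x,y,z,w]).as_matrix(); T[:3,3]=s["ee_pos"]
        W=T@i["tool_from_camera"]
    else: W=i["world_from_camera"]
    return i["mtx"],i["distortion"],W
def shot(n,f):
    c=cam(n); im=robot.capture(n)[:,:,::-1].copy(); cv2.imwrite(f"pics/{f}.png",im); np.savez(f"pics/{f}.npz",m=c[0],d=c[1],W=c[2]); return im,c
def load(f):
    z=np.load(f"pics/{f}.npz"); return cv2.imread(f"pics/{f}.png"),(z["m"],z["d"],z["W"])
def proj(c,P):
    V=np.linalg.inv(c[2]); return cv2.projectPoints(np.asarray(P,float).reshape(-1,3),cv2.Rodrigues(V[:3,:3])[0],V[:3,3],c[0],c[1])[0][:,0]
def ray(c,px,z):
    u=cv2.undistortPoints(np.asarray(px,float).reshape(-1,1,2),c[0],c[1])[:,0]
    d=np.c_[u,np.ones(len(u))]@c[2][:3,:3].T; o=c[2][:3,3]
    return o+d*((z-o[2])/d[:,2])[:,None]
E
python3 - <<'E'
from h import *
im,c=load("top0") if 0 else shot("top","top1")
px=[(187,206),(227,237),(280,234),(318,246),(366,247),(417,257),(471,232),(252,175),(331,187),(411,197)]
print(ray(c,px,.03).round(3))
cr=im[120:330,165:495]; cv2.imwrite("pics/topc.png",cv2.resize(cr,None,fx=2.4,fy=2.4,interpolation=cv2.INTER_CUBIC))
E
```

```text
[[ 0.518  0.395  0.03 ]
 [ 0.441  0.27   0.03 ]
 [ 0.464  0.124  0.03 ]
 [ 0.441  0.015  0.03 ]
 [ 0.452 -0.117  0.03 ]
 [ 0.438 -0.26   0.03 ]
 [ 0.524 -0.407  0.03 ]
 [ 0.626  0.223  0.03 ]
 [ 0.614 -0.004  0.03 ]
 [ 0.608 -0.232  0.03 ]]
```

View pics/topc.png

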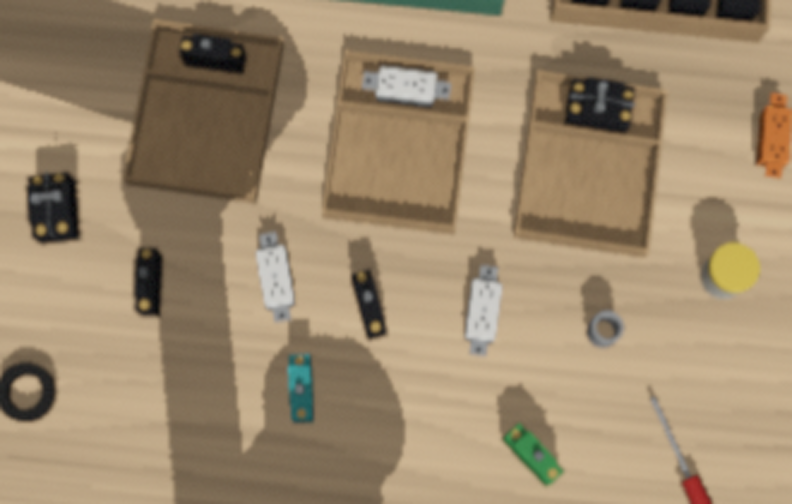

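Call:
servo_tool:
  moves:
    - [[-1,-0.55,0,0],[-1,-0.55,0,0],[-1,-0.55,0,0],[-1,-0.55,0,0],[-1,-0.55,0,0]]

```text
clock: 0.65
ee_pos: [0.3422, 0.4553, 0.4043]
ee_rot: [-0.0, 0.209, 0.978, -0.0]
force: [-0.1, 0.7, -0.3]
grip_width: 0.0854
grasp_force: 0.0
```

Call:
servo_tool:
  moves:
    - [[-1,-0.55,0,0],[-1,-0.55,0,0],[-1,-0.55,0,0],[-1,-0.55,0,0],[-1,-0.55,0,0]]

```text
clock: 1.15
ee_pos: [0.4281, 0.3413, 0.4043]
ee_rot: [-0.0, 0.209, 0.978, -0.0]
force: [0.7, 0.5, 0.3]
grip_width: 0.0855
grasp_force: 0.0
```

Call:
servo_tool:
  moves:
    - [[-1,-0.55,0,0],[-1,-0.55,0,0],[-1,-0.55,0,0],[-1,-0.55,0,0],[0,0,0,-1]]

```text
clock: 1.65
ee_pos: [0.4978, 0.249, 0.4043]
ee_rot: [0.0, 0.141, 0.99, -0.001]
force: [0.6, -0.6, 0.3]
grip_width: 0.0849
grasp_force: 0.0
```

Call:
servo_tool:
  moves:
    - [[0,0,0,-1],[0,0,0,-1],[0,0,0,0],[0,0,0,0],[0,0,0,0]]

```text
clock: 2.15
ee_pos: [0.4963, 0.2513, 0.4046]
ee_rot: [-0.0, 0.002, 1.0, -0.0]
force: [0.2, 0.2, 0.9]
grip_width: 0.0855
grasp_force: 0.0
```

```bash
python3 - <<'E'
from h import *
s=robot.observe();print(s["clock"],s["ee_pos"],s["ee_rot"],s["q"],s["qd"].round(3))
shot("wrist","w0")
E
```

```text
2.15 [0.49629302 0.25133568 0.40456395] [-1.31179678e-04  2.36393564e-03  9.99997196e-01 -5.49770679e-05] [ 3.34999926e-01 -1.10961164e-01  1.77340127e+00 -1.69857819e-05
  1.47943651e+00 -1.23106697e+00] [ 0.    -0.    -0.    -0.001  0.001 -0.008]
```

View pics/w0.png

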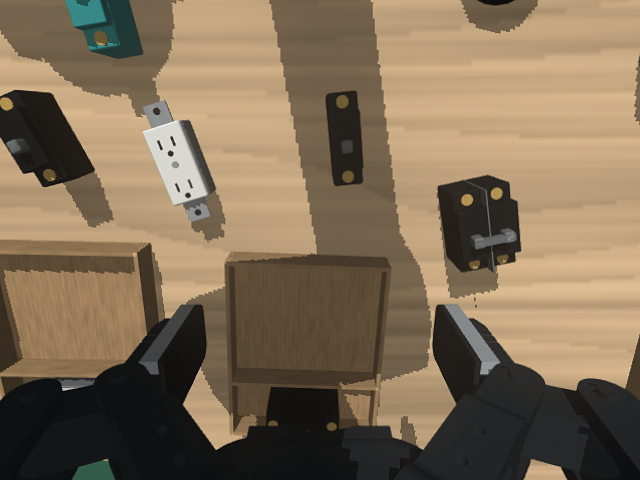

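Call:
servo_tool:
  moves:
    - [[0,-1,0,0],[0,-1,0,0],[0,-1,0,0],[0,-1,0,0],[0,-1,0,0]]

```text
clock: 2.7
ee_pos: [0.4958, 0.1254, 0.4048]
ee_rot: [0.0, 0.002, 1.0, -0.0]
force: [0.3, 0.2, 0.2]
grip_width: 0.0855
grasp_force: 0.0
```

Call:
servo_tool:
  moves:
    - [[0,-1,0,0],[0,-1,0,0],[0,-1,0,0],[0,-1,0,0],[0,-1,0,0]]

```text
clock: 3.2
ee_pos: [0.4955, 0.0004, 0.4048]
ee_rot: [0.0, 0.002, 1.0, -0.0]
force: [-0.1, -0.2, 0.6]
grip_width: 0.0853
grasp_force: 0.0
```

Call:
servo_tool:
  moves:
    - [[0,-1,0,0],[0,-1,0,0],[0,-1,0,0],[0,-1,0,0],[0,-0.5,0,0]]

```text
clock: 3.7
ee_pos: [0.4952, -0.1126, 0.4047]
ee_rot: [0.0, 0.003, 1.0, -0.0]
force: [-0.4, 0.5, 0.3]
grip_width: 0.0855
grasp_force: 0.0
```

Call:
servo_tool:
  moves:
    - [[0,0,0,0],[0,0,0,0]]

```text
clock: 3.9
ee_pos: [0.4953, -0.1108, 0.4046]
ee_rot: [-0.0, 0.002, 1.0, 0.0]
force: [-0.7, -0.0, -0.4]
grip_width: 0.0858
grasp_force: 0.0
```

```bash
python3 - <<'E'
from h import *
s=robot.observe();print(s["clock"],s["ee_pos"],s["ee_rot"],s["q"])
shot("wrist","w1")
E
```

```text
3.9 [ 0.49534195 -0.110784    0.40464253] [-5.60155235e-05  1.62540234e-03  9.99998617e-01  3.47839245e-04] [-3.66869236e-01 -2.33430829e-01  1.88082858e+00  6.11551177e-04
  1.49454804e+00 -1.93446145e+00]
```

View pics/w1.png

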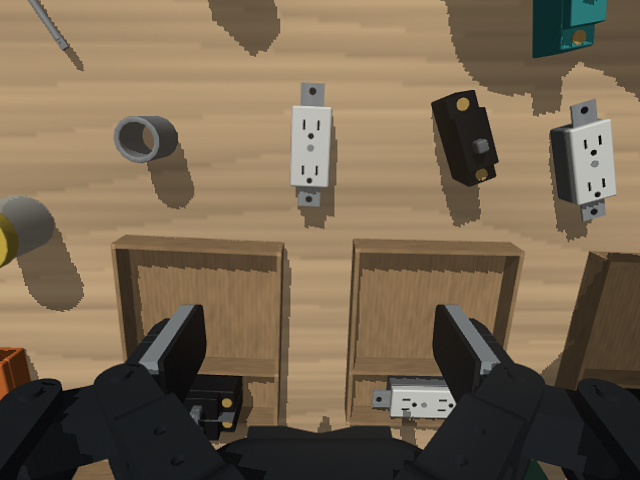

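```bash
cat > f.py <<'E'
from h import *
def out(n,p,q,note=""):
    d=q-p; m=(p+q)/2; print(n,"mid",m.round(4),"dist %.4f"%np.hypot(*d[:2]),"yaw %.1f"%np.degrees(np.arctan2(d[1],d[0])),note)
def gold(im):
    h=cv2.cvtColor(im,cv2.COLOR_BGR2HSV); return ((h[...,0]>12)&(h[...,0]<28)&(h[...,1]>110)&(h[...,2]>75)).astype(np.uint8)
def blob(im,x,y,r=10):
    ys,xs=np.nonzero(gold(im)[y-r:y+r+1,x-r:x+r+1]); return np.median(xs)+x-r,np.median(ys)+y-r,len(xs)
def outlet(im,c,x,y):
    h=cv2.cvtColor(im,cv2.COLOR_BGR2HSV); m=((h[...,1]<25)&(h[...,2]>185)).astype(np.uint8)
    m=cv2.morphologyEx(m,cv2.MORPH_CLOSE,np.ones((9,9)))
    _,L,S,_=cv2.connectedComponentsWithStats(m); k=L[y,x]
    ct=cv2.findContours((L==k).astype(np.uint8),0,2)[0]; ct=max(ct,key=cv2.contourArea)[:,0]
    w=ray(c,ct,.032)[:,:2]; (cx,cy),(a,b),t=cv2.minAreaRect((w*1e4).astype(np.float32))
    B=cv2.boxPoints(((cx,cy),(a,b),t)); e=max([B[1]-B[0],B[2]-B[1]],key=np.linalg.norm)
    print("outlet",round(cx/1e4,4),round(cy/1e4,4),"size",a/10,b/10,"yaw %.1f"%np.degrees(np.arctan2(e[1],e[0])))
E
python3 - <<'E'
from f import *
a,ca=load("w0"); b,cb=load("w1")
for n,im,c,P in(("single_a",a,ca,[(342,101),(348,177)]),("single_b",b,cb,[(463,104),(481,174)]),("dblL",a,ca,[(467,200),(475,265)]),("dblR",a,ca,[(497,194),(503,260)])):
    B=[blob(im,*p) for p in P]; R=ray(c,[x[:2] for x in B],.044); out(n,R[0],R[1],B)
outlet(a,ca,178,140);outlet(b,cb,320,120);outlet(b,cb,580,180)
for n,c,P in(("tS",ca,[(226,254),(391,260)]),("tD",cb,[(112,241),(285,243)]),("tO",cb,[(353,240),(524,244)])):
    R=ray(c,P,.03); out(n,*R)
R=ray(cb,[(140,138)],.045);print("coupling",R)
E
python3 - <<'E'
import cv2,numpy as np
a=cv2.imread('pics/w0.png');b=cv2.imread('pics/w1.png')
t=[cv2.resize(x,(400,300),interpolation=cv2.INTER_CUBIC) for x in(a[235:265,215:255],a[235:265,370:410],b[225:255,95:135],b[230:260,335:375])]
cv2.imwrite('pics/cc.png',np.vstack([np.hstack(t[:2]),np.hstack(t[2:])]))
E
```

```text
single_a mid [0.4405 0.2726 0.044 ] dist 0.0602 yaw 5.6 [(np.float64(342.0), np.float64(101.0), 133), (np.float64(348.0), np.float64(176.0), 113)]
single_b mid [0.4403 0.0146 0.044 ] dist 0.0601 yaw 21.4 [(np.float64(462.0), np.float64(104.0), 139), (np.float64(481.0), np.float64(174.0), 107)]
dblL mid [0.5209 0.3841 0.044 ] dist 0.0608 yaw 12.4 [(np.float64(466.5), np.float64(199.5), 120), (np.float64(474.0), np.float64(264.0), 78)]
dblR mid [0.5157 0.4086 0.044 ] dist 0.0616 yaw 12.3 [(np.float64(496.0), np.float64(193.0), 126), (np.float64(502.0), np.float64(259.0), 79)]
outlet 0.4608 0.1262 size 66.33087158203125 32.4766357421875 yaw 16.4
outlet 0.4458 -0.1185 size 30.8248046875 65.58572387695312 yaw -2.7
outlet 0.4604 0.1254 size 66.25689697265625 31.550738525390624 yaw 16.4
tS mid [0.5485 0.2409 0.03  ] dist 0.1551 yaw 87.5 
tD mid [ 0.5325 -0.2226  0.03  ] dist 0.1598 yaw 89.1 
tO mid [ 5.331e-01 -5.000e-04  3.000e-02] dist 0.1583 yaw 88.4 
coupling [[ 0.43792579 -0.25712037  0.045     ]]
```

View pics/cc.png

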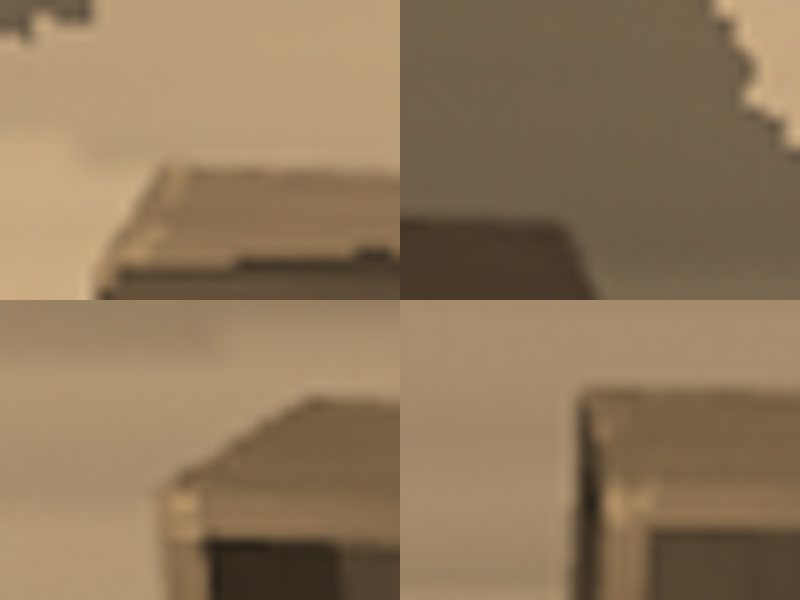

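```bash
python3 - <<'E'
import cv2,numpy as np
a=cv2.imread('pics/w0.png');b=cv2.imread('pics/w1.png')
t=[]
for im,x0,y0 in((a,213,245),(b,103,230),(b,343,232)):
    c=cv2.resize(im[y0:y0+38,x0:x0+190],None,fx=4,fy=4,interpolation=cv2.INTER_CUBIC)
    c=cv2.convertScaleAbs(c,alpha=1.5); 
    for k in range(0,190,10): cv2.line(c,(4*k,0),(4*k,4 if k%50 else 10),(0,0,255),1)
    t+=[c,np.zeros((6,760,3),np.uint8)]
cv2.imwrite('pics/strip.png',np.vstack(t))
E
```

```text
(no output)
```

View pics/strip.png

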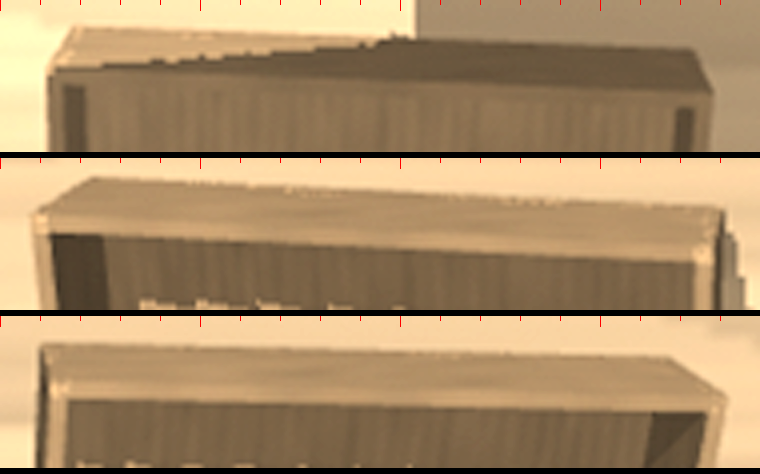

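```bash
python3 - <<'E'
from f import *
a,ca=load("w0"); b,cb=load("w1")
for n,c,t,bt in(("tS",ca,[(225.5,262.5),(391,268.2)],[(231.8,252),(387.3,257.5)]),("tD",cb,[(112,243.8),(282.5,252.5)],[(126.8,235),(283.5,242.5)]),("tO",cb,[(355,249.2),(524.2,252.2)],[(353.5,239),(510,242.5)])):
    for P,z in((t,.03),(bt,0)):
        R=ray(c,P,z); d=R[1]-R[0]; th=np.arctan2(-d[0],d[1]); o=R.mean(0)[:2]+.069*np.array([np.cos(th),np.sin(th)])
        print(n,z,"w %.4f"%np.hypot(*d[:2]),"yaw %.1f"%np.degrees(th),"origin",o.round(4))
E
```

```text
tS 0.03 w 0.1566 yaw -2.3 origin [0.6258 0.2377]
tS 0 w 0.1586 yaw -2.4 origin [0.6262 0.2381]
tD 0.03 w 0.1579 yaw -3.3 origin [ 0.6074 -0.2281]
tD 0 w 0.1567 yaw -3.1 origin [ 0.6078 -0.229 ]
tO 0.03 w 0.1576 yaw -1.2 origin [ 6.107e-01 -2.000e-04]
tO 0 w 0.1574 yaw -1.5 origin [6.107e-01 4.000e-04]
```

Call:
servo_tool:
  moves:
    - [[1,-0.16,0,0.3],[0.98,-0.16,1,0],[0,0,1,0],[0,0,1,0],[0,0,1,0]]
  hand: 70
  squeeze: 40

```text
clock: 4.45
ee_pos: [0.4455, -0.117, 0.304]
ee_rot: [0.0, 0.022, 1.0, -0.0]
force: [1.0, 0.8, -0.1]
grip_width: 0.0702
grasp_force: 0.0
```

Call:
servo_tool:
  moves:
    - [[0,0,1,0],[0,0,1,0],[0,0,1,0],[0,0,0,0],[0,0,0,0]]

```text
clock: 4.95
ee_pos: [0.4458, -0.1174, 0.2299]
ee_rot: [-0.0, 0.022, 1.0, 0.0]
force: [0.1, -0.2, -0.1]
grip_width: 0.0698
grasp_force: 0.0
```

```bash
cat >> h.py <<'E'
def go(x,y,z,psi,p=None):
    s=robot.observe(); w,a,b,c=s["ee_rot"]; p=s["ee_pos"] if p is None else p
    R=Ro.from_quat([a,b,c,w]).as_matrix(); cur=np.degrees(np.arctan2(-R[1,0],-R[0,0]))
    d=R.T@(np.array([x,y,z])-p)/.025; print("t%.1f"%s["clock"],"z%.4f"%p[2],"units x %.2f y %.2f z %.2f turn %.2f"%(*d,-(psi-cur)/8),"q6 %.2f"%s["q"][5],"grip %.4f %.0f"%(s["grip_width"],s["grasp_force"]))
def tray(o,th,u,v):
    t=np.radians(th); return o[0]+u*np.cos(t)-v*np.sin(t),o[1]+u*np.sin(t)+v*np.cos(t)
TS=((.626,.238),-2.4);TD=((.6076,-.2285),-3.2);TO=((.6107,0),-1.35)
E
python3 - <<'E'
from h import *
go(.4458,-.1185,.175,-2.7)
E
```

```text
t5.0 z0.2299 units x -0.00 y -0.05 z 2.19 turn 0.02 q6 -1.95 grip 0.0698 0
```

Call:
servo_tool:
  moves:
    - [[0,-0.05,1,0],[0,0,0.9,0],[0,0,0.3,0],[0,0,0,0]]

```text
clock: 5.35
ee_pos: [0.4458, -0.1191, 0.175]
ee_rot: [-0.0, 0.022, 1.0, 0.0]
force: [-0.4, -0.2, 0.1]
grip_width: 0.07
grasp_force: 0.0
```

Call:
servo_tool:
  moves:
    - [[0,0,0,0],[0,0,0,0],[0,0,0,0],[0,0,0,0],[0,0,0,0]]
  hand: 20

```text
clock: 5.85
ee_pos: [0.4465, -0.1197, 0.1764]
ee_rot: [0.001, 0.022, 1.0, -0.001]
force: [-0.2, 0.9, 6.5]
grip_width: 0.0334
grasp_force: 42.0
```

Call:
servo_tool:
  moves:
    - [[0,0,0,0],[0,0,-0.3,0],[0,0,-0.7,0],[0,0,-1,0],[0,0,-1,0]]

```text
clock: 6.35
ee_pos: [0.445, -0.1191, 0.2501]
ee_rot: [-0.001, 0.022, 1.0, 0.0]
force: [1.1, -0.3, -1.5]
grip_width: 0.0334
grasp_force: 41.2
```

```bash
python3 - <<'E'
from h import *
go(*tray(*TO,0,-.035),.181,-1.35)
E
```

```text
t6.3 z0.2501 units x -6.44 y 3.65 z 2.76 turn -0.15 q6 -1.95 grip 0.0334 41
```

Call:
servo_tool:
  moves:
    - [[-0.9,0.5,-0.4,0],[-0.9,0.5,0,-0.15],[-0.9,0.5,0,0],[-0.9,0.5,0,0],[-0.9,0.5,0,0]]

```text
clock: 6.85
ee_pos: [0.5606, -0.0598, 0.2597]
ee_rot: [-0.0, 0.012, 1.0, 0.0]
force: [-1.1, -0.5, -0.5]
grip_width: 0.0333
grasp_force: 41.2
```

Call:
servo_tool:
  moves:
    - [[-0.9,0.5,0,0],[-0.9,0.5,0,0],[-0.15,0.15,0.5,0],[0,0,0.5,0],[0,0,0,0]]

```text
clock: 7.35
ee_pos: [0.6073, -0.0328, 0.2309]
ee_rot: [-0.004, 0.012, 1.0, 0.0]
force: [-0.2, 1.2, -1.3]
grip_width: 0.0335
grasp_force: 41.2
```

```bash
python3 - <<'E'
from h import *
go(*tray(*TO,0,-.035),.1825,-1.35)
E
```

```text
t7.3 z0.2309 units x -0.12 y -0.09 z 1.93 turn -0.00 q6 -1.72 grip 0.0335 41
```

Call:
servo_tool:
  moves:
    - [[-0.12,-0.09,0.8,0],[0,0,0.7,0],[0,0,0.3,0],[0,0,0.13,0],[0,0,0,0]]

```text
clock: 7.85
ee_pos: [0.612, -0.0353, 0.1859]
ee_rot: [-0.001, 0.012, 1.0, 0.0]
force: [-1.1, 0.6, 1.0]
grip_width: 0.0335
grasp_force: 41.2
```

Call:
servo_tool:
  moves:
    - [[0,0,0,0],[0,0,0,0],[0,0,0,0],[0,0,0,0]]
  hand: 42

```text
clock: 8.25
ee_pos: [0.6127, -0.0352, 0.1871]
ee_rot: [0.001, 0.012, 1.0, -0.0]
force: [-0.6, 0.2, 0.2]
grip_width: 0.0418
grasp_force: 0.0
```

Call:
servo_tool:
  moves:
    - [[0,0,-0.4,0],[0,0,-0.8,0],[0,0,-1,0],[0,0,-1,0],[0,0,-1,0]]

```text
clock: 8.75
ee_pos: [0.6124, -0.0352, 0.2934]
ee_rot: [0.0, 0.012, 1.0, -0.0]
force: [0.5, -0.4, -0.1]
grip_width: 0.042
grasp_force: 0.0
```

```bash
python3 - <<'E'
from h import *
go(.4606,.1258,.177,16.4)
E
```

```text
t8.8 z0.2934 units x 6.23 y 6.29 z 4.65 turn -2.22 q6 -1.73 grip 0.0420 0
```

Call:
servo_tool:
  moves:
    - [[0.9,0.9,0,0],[0.9,0.9,0,0],[0.9,0.9,0,0],[0.9,0.9,0,0],[0.9,0.9,0,0]]
  hand: 70

```text
clock: 9.25
ee_pos: [0.5017, 0.0807, 0.2924]
ee_rot: [0.001, 0.012, 1.0, 0.0]
force: [-0.2, 0.7, 1.1]
grip_width: 0.0702
grasp_force: 0.0
```

Call:
servo_tool:
  moves:
    - [[0.9,0.9,0,0],[0.83,0.89,0,0],[0,0,0.5,-0.8],[0,0,1,-0.8],[0,0,1,-0.62]]

```text
clock: 9.75
ee_pos: [0.4607, 0.1261, 0.23]
ee_rot: [0.002, -0.145, 0.989, -0.0]
force: [-0.2, -0.3, -0.1]
grip_width: 0.0698
grasp_force: 0.0
```

Call:
servo_tool:
  moves:
    - [[0,0,0,0],[0,0,0,0]]

```text
clock: 9.95
ee_pos: [0.4605, 0.1257, 0.2295]
ee_rot: [-0.0, -0.142, 0.99, -0.0]
force: [0.7, -0.4, 0.5]
grip_width: 0.0702
grasp_force: 0.0
```

```bash
python3 - <<'E'
from h import *
go(.4606,.1258,.177,16.4)
E
```

```text
t9.9 z0.2295 units x -0.00 y 0.00 z 2.10 turn -0.01 q6 -1.74 grip 0.0702 0
```

Call:
servo_tool:
  moves:
    - [[0,0,1,0],[0,0,0.8,0],[0,0,0.3,0],[0,0,0,0]]

```text
clock: 10.35
ee_pos: [0.4607, 0.1257, 0.1768]
ee_rot: [-0.0, -0.142, 0.99, -0.0]
force: [-0.1, 0.5, -0.4]
grip_width: 0.07
grasp_force: 0.0
```

Call:
servo_tool:
  moves:
    - [[0,0,0,0],[0,0,0,0],[0,0,0,0],[0,0,0,0],[0,0,0,0]]
  hand: 20

```text
clock: 10.85
ee_pos: [0.4614, 0.1258, 0.178]
ee_rot: [0.001, -0.143, 0.99, -0.0]
force: [0.1, 0.3, 6.5]
grip_width: 0.0333
grasp_force: 42.0
```

Call:
servo_tool:
  moves:
    - [[0,0,-0.3,0],[0,0,-0.7,0],[0,0,-1,0],[0,0,-1,0.7],[0,0,-0.4,0.7]]

```text
clock: 11.35
ee_pos: [0.461, 0.1258, 0.2642]
ee_rot: [0.002, -0.043, 0.999, 0.0]
force: [0.1, -0.8, -0.4]
grip_width: 0.0336
grasp_force: 41.3
```

Call:
servo_tool:
  moves:
    - [[0,0,0,0.8],[0,0,0,0]]

```text
clock: 11.55
ee_pos: [0.4603, 0.1257, 0.2619]
ee_rot: [0.0, 0.01, 1.0, 0.0]
force: [-0.3, 1.2, -1.2]
grip_width: 0.0335
grasp_force: 41.2
```

```bash
python3 - <<'E'
from h import *
go(*tray(*TO,0,.035),.1825,-1.35)
E
```

```text
t11.6 z0.2619 units x -6.12 y -3.50 z 3.18 turn 0.02 q6 -1.44 grip 0.0335 41
```

Call:
servo_tool:
  moves:
    - [[-1,-0.6,0,0],[-1,-0.6,0,0],[-1,-0.6,0,0],[-1,-0.6,0,0],[-1,-0.6,0,0]]

```text
clock: 12.05
ee_pos: [0.5843, 0.0474, 0.2605]
ee_rot: [-0.001, 0.009, 1.0, 0.0]
force: [0.6, 0.5, -0.6]
grip_width: 0.0333
grasp_force: 41.3
```

Call:
servo_tool:
  moves:
    - [[-1,-0.5,0,0],[-0.12,0,0.5,0],[0,0,0.7,0],[0,0,0,0],[0,0,0,0]]

```text
clock: 12.55
ee_pos: [0.61, 0.0357, 0.2293]
ee_rot: [-0.002, 0.01, 1.0, 0.0]
force: [-0.4, 0.2, -0.6]
grip_width: 0.0334
grasp_force: 41.3
```

```bash
python3 - <<'E'
from h import *
go(*tray(*TO,0,.035),.184,-1.35)
E
```

```text
t12.6 z0.2293 units x -0.07 y -0.03 z 1.81 turn 0.03 q6 -1.61 grip 0.0334 41
```

Call:
servo_tool:
  moves:
    - [[-0.05,-0.03,0.8,0],[0,0,0.6,0],[0,0,0.3,0],[0,0,0.1,0],[0,0,0,0]]

```text
clock: 13.05
ee_pos: [0.6126, 0.0344, 0.1862]
ee_rot: [-0.0, 0.01, 1.0, 0.0]
force: [0.0, -0.2, -0.9]
grip_width: 0.0334
grasp_force: 41.3
```

Call:
servo_tool:
  moves:
    - [[0,0,0,0],[0,0,0,0],[0,0,0,0],[0,0,0,0]]
  hand: 42

```text
clock: 13.45
ee_pos: [0.6131, 0.0342, 0.1871]
ee_rot: [0.0, 0.011, 1.0, -0.0]
force: [-0.0, -0.4, -0.5]
grip_width: 0.0418
grasp_force: 0.0
```

Call:
servo_tool:
  moves:
    - [[0,0,-0.4,0],[0,0,-0.8,0],[0,0,-1,0],[0,0,-1,0],[0,0,-1,0]]

```text
clock: 13.95
ee_pos: [0.6128, 0.0343, 0.2933]
ee_rot: [0.0, 0.011, 1.0, -0.0]
force: [-0.2, -0.2, -1.0]
grip_width: 0.0418
grasp_force: 0.0
```

```bash
python3 - <<'E'
from h import *
go(.4403,.0146,.182,21.4)
E
```

```text
t13.9 z0.2933 units x 6.88 y -0.93 z 4.45 turn -2.83 q6 -1.62 grip 0.0418 0
```

Call:
servo_tool:
  moves:
    - [[1,-0.15,0,0],[1,-0.15,0,0],[1,-0.15,0,0],[1,-0.15,0,0],[1,-0.15,0,0]]
  hand: 65

```text
clock: 14.45
ee_pos: [0.4865, 0.018, 0.2923]
ee_rot: [0.0, 0.01, 1.0, -0.0]
force: [0.3, 0.6, 0.1]
grip_width: 0.0652
grasp_force: 0.0
```

Call:
servo_tool:
  moves:
    - [[1,-0.15,0,0],[0.88,-0.03,0,0],[0,0,0,-1],[0,0,0.5,-1],[0,0,0.5,-0.83]]

```text
clock: 14.95
ee_pos: [0.4405, 0.0146, 0.2677]
ee_rot: [0.001, -0.188, 0.982, -0.0]
force: [-0.1, 0.7, -0.9]
grip_width: 0.0647
grasp_force: 0.0
```

Call:
servo_tool:
  moves:
    - [[0,0,0,0],[0,0,0,0]]

```text
clock: 15.15
ee_pos: [0.4404, 0.0146, 0.267]
ee_rot: [0.0, -0.185, 0.983, -0.0]
force: [0.4, -0.2, 0.5]
grip_width: 0.0648
grasp_force: 0.0
```

```bash
python3 - <<'E'
from h import *
go(.4403,.0146,.182,21.4)
shot("wrist","w2")
E
```

```text
t15.2 z0.2670 units x 0.01 y 0.00 z 3.40 turn -0.01 q6 -2.08 grip 0.0648 0
```

View pics/w2.png

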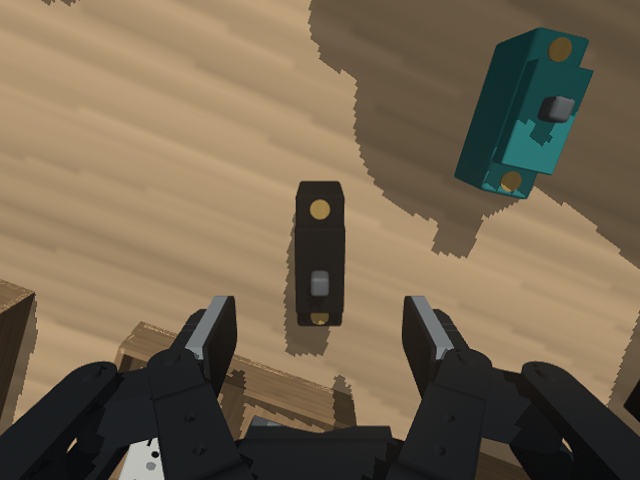

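Call:
servo_tool:
  moves:
    - [[0,0,1,0],[0,0,1,0],[0,0,1,0],[0,0,0.4,0],[0,0,0,0]]

```text
clock: 15.7
ee_pos: [0.44, 0.0147, 0.1807]
ee_rot: [-0.001, -0.186, 0.983, 0.0]
force: [-0.5, -0.4, -1.4]
grip_width: 0.0649
grasp_force: 0.0
```

Call:
servo_tool:
  moves:
    - [[0,0,0,0],[0,0,0,0],[0,0,0,0],[0,0,0,0],[0,0,0,0]]
  hand: 12

```text
clock: 16.2
ee_pos: [0.4413, 0.0145, 0.183]
ee_rot: [0.001, -0.186, 0.983, -0.0]
force: [-0.6, 0.6, 6.1]
grip_width: 0.0243
grasp_force: 40.6
```

Call:
servo_tool:
  moves:
    - [[0,0,-0.3,0],[0,0,-0.7,0],[0,0,-1,0],[0,0,-1,1],[0,0,-1,1]]

```text
clock: 16.7
ee_pos: [0.4398, 0.0147, 0.2822]
ee_rot: [-0.001, -0.045, 0.999, 0.0]
force: [0.6, 0.1, -1.3]
grip_width: 0.0242
grasp_force: 39.8
```

Call:
servo_tool:
  moves:
    - [[0,0,0,0.97],[0,0,0,0]]

```text
clock: 16.9
ee_pos: [0.4403, 0.0147, 0.2824]
ee_rot: [0.001, 0.02, 1.0, -0.0]
force: [-0.7, 0.1, -1.2]
grip_width: 0.0242
grasp_force: 39.8
```

```bash
python3 - <<'E'
from h import *
go(*tray(*TS,0,-.035),.187,-2.4)
E
```

```text
t16.9 z0.2824 units x -7.05 y 7.83 z 3.83 turn 0.01 q6 -1.67 grip 0.0242 40
```

Call:
servo_tool:
  moves:
    - [[-0.88,0.98,0,0],[-0.88,0.98,0,0],[-0.88,0.98,0,0],[-0.88,0.98,0,0],[-0.88,0.98,0,0]]

```text
clock: 17.4
ee_pos: [0.5554, 0.1336, 0.28]
ee_rot: [-0.001, 0.019, 1.0, -0.0]
force: [-0.3, -1.3, -1.4]
grip_width: 0.0241
grasp_force: 39.9
```

Call:
servo_tool:
  moves:
    - [[-0.88,0.98,0,0],[-0.88,0.98,0,0],[-0.88,0.98,0,0],[0,0,0.8,0],[0,0,0.8,0]]

```text
clock: 17.9
ee_pos: [0.6245, 0.2042, 0.2403]
ee_rot: [-0.0, 0.018, 1.0, -0.0]
force: [-0.8, 0.5, -2.0]
grip_width: 0.0248
grasp_force: 40.0
```

Call:
servo_tool:
  moves:
    - [[0,0,0,0],[0,0,0,0]]

```text
clock: 18.1
ee_pos: [0.6235, 0.2032, 0.2401]
ee_rot: [-0.002, 0.02, 1.0, -0.0]
force: [0.5, 0.4, -0.5]
grip_width: 0.0244
grasp_force: 40.0
```

```bash
python3 - <<'E'
from h import *
go(*tray(*TS,0,-.035),.188,-2.4)
E
```

```text
t18.1 z0.2401 units x -0.05 y -0.00 z 2.08 turn 0.02 q6 -1.33 grip 0.0244 40
```

Call:
servo_tool:
  moves:
    - [[-0.05,0,0.9,0],[0,0,0.7,0],[0,0,0.3,0],[0,0,0.18,0],[0,0,0,0]]

```text
clock: 18.6
ee_pos: [0.6254, 0.2032, 0.1893]
ee_rot: [-0.0, 0.02, 1.0, -0.0]
force: [0.2, -0.3, -1.1]
grip_width: 0.0246
grasp_force: 40.0
```

Call:
servo_tool:
  moves:
    - [[0,0,0,0],[0,0,0,0],[0,0,0,0],[0,0,0,0]]
  hand: 36

```text
clock: 19.0
ee_pos: [0.6257, 0.2033, 0.1901]
ee_rot: [0.0, 0.02, 1.0, 0.0]
force: [0.4, 0.3, 0.9]
grip_width: 0.0363
grasp_force: 0.0
```

Call:
servo_tool:
  moves:
    - [[0,0,-0.4,0],[0,0,-0.8,0],[0,0,-1,0],[0,0,-1,0],[0,0,-1,0]]

```text
clock: 19.5
ee_pos: [0.6254, 0.2033, 0.2964]
ee_rot: [0.0, 0.02, 1.0, 0.0]
force: [0.1, 0.5, 0.0]
grip_width: 0.0362
grasp_force: 0.0
```

```bash
python3 - <<'E'
from h import *
go(.4405,.2726,.182,5.6)
E
```

```text
t19.5 z0.2964 units x 7.51 y 2.47 z 4.57 turn -0.99 q6 -1.33 grip 0.0362 0
```

Call:
servo_tool:
  moves:
    - [[0.94,0.31,0,0],[0.94,0.31,0,0],[0.94,0.31,0,0],[0.94,0.31,0,0],[0.94,0.31,0,0]]
  hand: 65

```text
clock: 20.0
ee_pos: [0.5087, 0.247, 0.2954]
ee_rot: [0.0, 0.02, 1.0, 0.0]
force: [-0.7, -0.1, 0.4]
grip_width: 0.0649
grasp_force: 0.0
```

Call:
servo_tool:
  moves:
    - [[0.94,0.31,0,0],[0.94,0.31,0,0],[0.93,0.3,0,0],[0,0,0.5,-0.5],[0,0,0.5,-0.49]]

```text
clock: 20.5
ee_pos: [0.4399, 0.2731, 0.2707]
ee_rot: [0.001, -0.051, 0.999, 0.0]
force: [0.1, -0.0, 0.0]
grip_width: 0.0651
grasp_force: 0.0
```

Call:
servo_tool:
  moves:
    - [[0,0,0,0],[0,0,0,0]]

```text
clock: 20.7
ee_pos: [0.4404, 0.2726, 0.2701]
ee_rot: [0.0, -0.048, 0.999, 0.0]
force: [1.0, -0.9, 0.7]
grip_width: 0.0649
grasp_force: 0.0
```

```bash
python3 - <<'E'
from h import *
go(.4405,.2726,.182,5.6)
E
```

```text
t20.7 z0.2701 units x -0.00 y -0.00 z 3.52 turn -0.01 q6 -1.26 grip 0.0649 0
```

Call:
servo_tool:
  moves:
    - [[0,0,1,0],[0,0,1,0],[0,0,1,0],[0,0,0.52,0],[0,0,0,0]]

```text
clock: 21.2
ee_pos: [0.4399, 0.2722, 0.1801]
ee_rot: [-0.002, -0.048, 0.999, -0.001]
force: [-0.2, -0.3, -0.5]
grip_width: 0.0649
grasp_force: 0.0
```

Call:
servo_tool:
  moves:
    - [[0,0,0,0],[0,0,0,0],[0,0,0,0],[0,0,0,0],[0,0,0,0]]
  hand: 12

```text
clock: 21.7
ee_pos: [0.4412, 0.273, 0.1832]
ee_rot: [0.001, -0.049, 0.999, 0.0]
force: [0.3, -1.8, 5.9]
grip_width: 0.0246
grasp_force: 40.6
```

Call:
servo_tool:
  moves:
    - [[0,0,-0.3,0],[0,0,-0.7,0],[0,0,-1,0],[0,0,-1,0.5],[0,0,-1,0.49]]

```text
clock: 22.2
ee_pos: [0.4398, 0.2724, 0.282]
ee_rot: [-0.001, 0.022, 1.0, -0.0]
force: [-0.0, -0.6, -1.3]
grip_width: 0.0248
grasp_force: 39.8
```

Call:
servo_tool:
  moves:
    - [[0,0,0,0],[0,0,0,0]]

```text
clock: 22.4
ee_pos: [0.4401, 0.2725, 0.2812]
ee_rot: [0.0, 0.02, 1.0, 0.0]
force: [-0.1, -0.1, -2.4]
grip_width: 0.0245
grasp_force: 39.9
```

```bash
python3 - <<'E'
from h import *
go(*tray(*TS,0,.035),.188,-2.4)
E
```

```text
t22.4 z0.2812 units x -7.49 y 0.31 z 3.73 turn 0.02 q6 -1.12 grip 0.0245 40
```

Call:
servo_tool:
  moves:
    - [[-0.94,0.04,0,0],[-0.94,0.04,0,0],[-0.94,0.04,0,0],[-0.94,0.04,0,0],[-0.94,0.04,0,0]]

```text
clock: 22.9
ee_pos: [0.558, 0.2725, 0.2782]
ee_rot: [-0.002, 0.02, 1.0, -0.001]
force: [0.7, 0.7, -0.5]
grip_width: 0.0248
grasp_force: 39.9
```

Call:
servo_tool:
  moves:
    - [[-0.94,0.04,0,0],[-0.94,0.04,0,0],[-0.94,0.03,0,0],[0,0,0.8,0],[0,0,0.7,0]]

```text
clock: 23.4
ee_pos: [0.6282, 0.2723, 0.2405]
ee_rot: [-0.002, 0.02, 1.0, -0.001]
force: [-0.8, -0.0, -2.1]
grip_width: 0.0243
grasp_force: 39.8
```

Call:
servo_tool:
  moves:
    - [[0,0,0,0],[0,0,0,0]]

```text
clock: 23.6
ee_pos: [0.6273, 0.2726, 0.2415]
ee_rot: [-0.002, 0.02, 1.0, -0.001]
force: [1.1, 0.3, -0.6]
grip_width: 0.0247
grasp_force: 39.8
```

```bash
python3 - <<'E'
from h import *
go(*tray(*TS,0,.035),.188,-2.4)
E
```

```text
t23.6 z0.2415 units x -0.01 y 0.02 z 2.14 turn 0.01 q6 -1.23 grip 0.0247 40
```

Call:
servo_tool:
  moves:
    - [[0,0,0.9,0],[0,0,0.7,0],[0,0,0.3,0],[0,0,0.23,0],[0,0,0,0]]

```text
clock: 24.1
ee_pos: [0.6282, 0.2726, 0.1899]
ee_rot: [-0.001, 0.02, 1.0, -0.0]
force: [-0.3, -1.4, -1.2]
grip_width: 0.0249
grasp_force: 39.8
```

Call:
servo_tool:
  moves:
    - [[0,0,0,0],[0,0,0,0],[0,0,0,0],[0,0,0,0]]
  hand: 36

```text
clock: 24.5
ee_pos: [0.6288, 0.2728, 0.1915]
ee_rot: [0.001, 0.02, 1.0, 0.0]
force: [-0.8, -0.2, 0.3]
grip_width: 0.0363
grasp_force: 0.0
```

Call:
servo_tool:
  moves:
    - [[0,0,-0.4,0],[0,0,-0.8,0],[0,0,-1,0],[0,0,-1,0],[0,0,-1,0]]

```text
clock: 25.0
ee_pos: [0.6285, 0.2727, 0.2977]
ee_rot: [0.0, 0.02, 1.0, 0.0]
force: [1.0, 0.5, -0.3]
grip_width: 0.0355
grasp_force: 0.0
```

```bash
python3 - <<'E'
from h import *
go(.5183,.3964,.182,12.35)
E
```

```text
t25.0 z0.2977 units x 4.61 y 4.76 z 4.62 turn -1.83 q6 -1.23 grip 0.0355 0
```

Call:
servo_tool:
  moves:
    - [[0.92,0.95,0,0],[0.92,0.95,0,0],[0.92,0.95,0,0],[0.92,0.95,0,0],[0.93,0.96,0,0]]
  hand: 80
  squeeze: 50

```text
clock: 25.5
ee_pos: [0.5173, 0.3971, 0.2969]
ee_rot: [0.001, 0.02, 1.0, 0.0]
force: [0.2, -0.0, 0.2]
grip_width: 0.08
grasp_force: 0.0
```

Call:
servo_tool:
  moves:
    - [[0,0,0,-0.9],[0,0,0.5,-0.93],[0,0,0.5,0],[0,0,0,0],[0,0,0,0]]

```text
clock: 26.0
ee_pos: [0.5182, 0.396, 0.2703]
ee_rot: [-0.001, -0.106, 0.994, -0.0]
force: [0.0, -0.0, 0.2]
grip_width: 0.08
grasp_force: 0.0
```

```bash
python3 - <<'E'
from h import *
go(.5183,.3964,.182,12.35)
shot("wrist","w3")
E
```

```text
t26.0 z0.2703 units x -0.01 y 0.02 z 3.53 turn -0.02 q6 -1.25 grip 0.0800 0
```

View pics/w3.png

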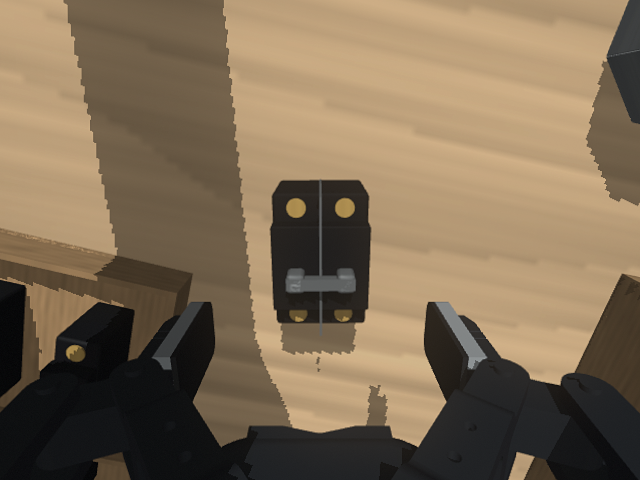

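Call:
servo_tool:
  moves:
    - [[0,0,1,0],[0,0,1,0],[0,0,1,0],[0,0,0.5,0],[0,0,0,0]]

```text
clock: 26.55
ee_pos: [0.5176, 0.3957, 0.1812]
ee_rot: [-0.002, -0.107, 0.994, -0.001]
force: [0.0, 0.1, -0.0]
grip_width: 0.08
grasp_force: 0.0
```

Call:
servo_tool:
  moves:
    - [[0,0,0,0],[0,0,0,0],[0,0,0,0],[0,0,0,0],[0,0,0,0]]
  hand: 36

```text
clock: 27.05
ee_pos: [0.5191, 0.3968, 0.1855]
ee_rot: [0.002, -0.107, 0.994, 0.001]
force: [-0.3, 0.1, 6.4]
grip_width: 0.0498
grasp_force: 53.9
```

Call:
servo_tool:
  moves:
    - [[0,0,-0.3,0],[0,0,-0.7,0],[0,0,-1,0],[0,0,-1,0],[0,0,-1,0]]

```text
clock: 27.55
ee_pos: [0.5178, 0.3961, 0.2845]
ee_rot: [-0.0, -0.107, 0.994, -0.0]
force: [0.6, 0.6, -2.0]
grip_width: 0.0491
grasp_force: 53.2
```

Call:
servo_tool:
  moves:
    - [[0,0,-1,0.97],[0,0,0,0.97],[0,0,0,0],[0,0,0,0]]

```text
clock: 27.95
ee_pos: [0.5177, 0.396, 0.3077]
ee_rot: [-0.001, 0.027, 1.0, -0.0]
force: [-0.5, 0.3, -2.3]
grip_width: 0.0495
grasp_force: 53.4
```

```bash
python3 - <<'E'
from h import *
go(*tray(*TD,0,0),.188,-3.2)
E
```

```text
t27.9 z0.3077 units x -4.93 y -24.75 z 4.80 turn 0.02 q6 -0.98 grip 0.0495 53
```

Call:
servo_tool:
  moves:
    - [[-0.2,-1,0,0],[-0.2,-1,0,0],[-0.2,-1,0,0],[-0.2,-1,0,0],[-0.2,-1,0,0]]

```text
clock: 28.45
ee_pos: [0.5357, 0.2689, 0.3069]
ee_rot: [-0.001, 0.027, 1.0, -0.0]
force: [0.2, -0.4, -3.0]
grip_width: 0.0497
grasp_force: 53.4
```

Call:
servo_tool:
  moves:
    - [[-0.2,-1,0,0],[-0.2,-1,0,0],[-0.2,-1,0,0],[-0.2,-1,0,0],[-0.2,-1,0,0]]

```text
clock: 28.95
ee_pos: [0.5536, 0.1428, 0.307]
ee_rot: [-0.001, 0.027, 1.0, -0.0]
force: [-0.7, -0.3, -3.0]
grip_width: 0.0495
grasp_force: 53.4
```

Call:
servo_tool:
  moves:
    - [[-0.2,-1,0,0],[-0.2,-1,0,0],[-0.2,-1,0,0],[-0.2,-1,0,0],[-0.2,-1,0,0]]

```text
clock: 29.45
ee_pos: [0.5716, 0.0167, 0.307]
ee_rot: [-0.001, 0.027, 1.0, 0.0]
force: [-0.2, 0.6, -2.8]
grip_width: 0.0493
grasp_force: 53.4
```

Call:
servo_tool:
  moves:
    - [[-0.2,-1,0,0],[-0.2,-1,0,0],[-0.2,-1,0,0],[-0.2,-1,0,0],[-0.2,-1,0,0]]

```text
clock: 29.95
ee_pos: [0.5896, -0.1094, 0.3069]
ee_rot: [-0.001, 0.027, 1.0, 0.0]
force: [0.2, 0.5, -2.7]
grip_width: 0.0493
grasp_force: 53.4
```

Call:
servo_tool:
  moves:
    - [[-0.2,-1,0,0],[-0.2,-1,0,0],[-0.2,-1,0,0],[-0.2,-1,0,0],[-0.15,-0.75,0,0]]

```text
clock: 30.45
ee_pos: [0.6068, -0.2297, 0.3069]
ee_rot: [-0.001, 0.027, 1.0, 0.0]
force: [0.1, -0.3, -3.0]
grip_width: 0.0491
grasp_force: 53.4
```

Call:
servo_tool:
  moves:
    - [[0,0,0.7,0],[0,0,1,0],[0,0,0.8,0],[0,0,0,0],[0,0,0,0]]

```text
clock: 30.95
ee_pos: [0.6067, -0.2276, 0.2444]
ee_rot: [-0.001, 0.027, 1.0, 0.001]
force: [0.3, -1.1, -2.0]
grip_width: 0.0492
grasp_force: 53.3
```

```bash
python3 - <<'E'
from h import *
go(*tray(*TD,0,0),.189,-3.2)
E
```

```text
t30.9 z0.2444 units x -0.04 y -0.04 z 2.22 turn 0.01 q6 -1.99 grip 0.0492 53
```

Place it, then back up for a wrist view of all trays.

Call:
servo_tool:
  moves:
    - [[0,0,0.9,0],[0,0,0.7,0],[0,0,0.3,0],[0,0,0.28,0],[0,0,0,0]]

```text
clock: 31.45
ee_pos: [0.6073, -0.2285, 0.1912]
ee_rot: [0.0, 0.028, 1.0, -0.0]
force: [0.5, -0.6, -2.5]
grip_width: 0.0498
grasp_force: 53.6
```

Call:
servo_tool:
  moves:
    - [[0,0,0,0],[0,0,0,0],[0,0,0,0],[0,0,0,0]]
  hand: 62

```text
clock: 31.85
ee_pos: [0.6074, -0.2285, 0.1919]
ee_rot: [0.001, 0.028, 1.0, -0.0]
force: [0.1, 0.3, -0.0]
grip_width: 0.0615
grasp_force: 0.0
```

Call:
servo_tool:
  moves:
    - [[0,0,-0.4,0],[0,0,-0.8,0],[0,0,-1,0],[0,0,-1,0],[0,0,-1,0]]

```text
clock: 32.35
ee_pos: [0.6071, -0.2284, 0.2981]
ee_rot: [0.0, 0.028, 1.0, -0.0]
force: [-1.2, -0.7, 0.6]
grip_width: 0.0617
grasp_force: 0.0
```

Call:
servo_tool:
  moves:
    - [[1,1,-1,0],[1,1,-1,0],[1,1,-1,0],[1,1,-1,0],[1,1,-1,0]]

```text
clock: 32.85
ee_pos: [0.488, -0.0956, 0.4231]
ee_rot: [0.001, 0.028, 1.0, -0.0]
force: [0.2, -0.2, -0.4]
grip_width: 0.0619
grasp_force: 0.0
```

Call:
servo_tool:
  moves:
    - [[1,1,-1,0],[0,1,-1,0],[0,1,0,0],[0,1,0,0],[0,0,0,0]]

```text
clock: 33.35
ee_pos: [0.4695, 0.0066, 0.4725]
ee_rot: [0.001, 0.026, 1.0, 0.0]
force: [0.3, -0.4, 0.1]
grip_width: 0.062
grasp_force: 0.0
```

```bash
python3 - <<'E'
from h import *
go(.48,.0,.45,0)
shot("wrist","w4")
im,_=shot("side","s4")
cv2.imwrite("pics/s4c.png",cv2.resize(im[140:350,200:520],None,fx=2.5,fy=2.5,interpolation=cv2.INTER_CUBIC)[:525])
E
```

```text
t33.4 z0.4725 units x -0.43 y -0.24 z 0.90 turn -0.38 q6 -1.66 grip 0.0620 0
```

View pics/w4.png

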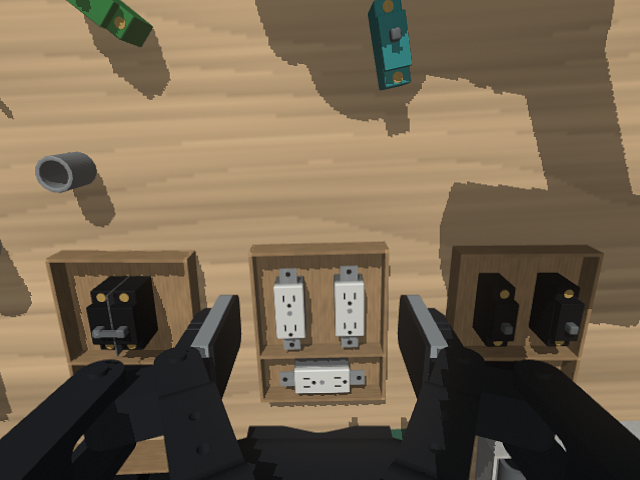

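View pics/s4c.png

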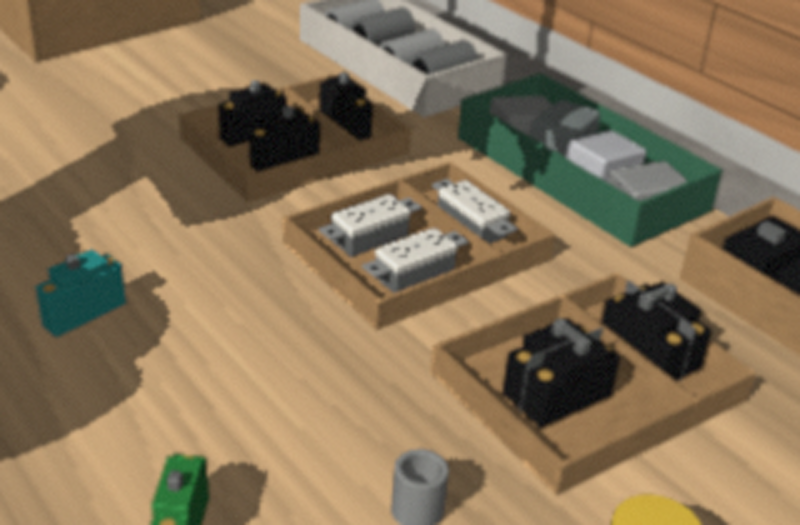

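The wrist view shows both outlets at (290,310) and (349,305), both singles at (495,310) and (555,310), and the double at (122,315). All stand flat inside their trays, clear of the walls. In the side view the coupling and the top of the jar are standing, undisturbed.

```bash
python3 -c "
from plant import robot
print(robot.finish_job())"
```

```text
the job is handed in; nothing more can be done
None
```

All five parts are sorted into their matching trays, flat and the right way up, with the coupling and jar left alone, and the job is handed in at about 33 s; no verdict came back.

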